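Change over the bracket on a clamping post

ROBOT

A 7-joint arm with a two-finger parallel gripper is mounted at the origin on the work surface; the furniture and walls round the work are solid. World frame = base frame: x ahead of the robot, y to its left, z up, the work surface at z = 0. Lengths are in mm, angles in rad, forces in N, time in s.
With the tool pointing down it reaches from about 375 to 925 mm from the base axis. Payload 3.1 kg.
Tool frame: the origin (TCP) lies at the very end of the fingers, on their centre line; the grasp point (between the pads) lies 19 mm behind it; z points along the fingers, y is the line along which they close (so a half turn about z gives the same grasp; the last joint's range is limited). The gripper opens to 85 mm and grips with 20 to 120 N. Pads are 22 mm wide; open, the fingers measure 114 mm over their backs; the gripper's body (76 mm by 85 mm) begins 54 mm behind the grasp point. The pads swing forward as they close: fully open they stand 13 mm farther back than shut.
Start: joints at [-0.8, 0.383, 0.044, 1.598, -0.018, 1.161, -0.05], TCP at [496.296, 419.753, 231.269] pointing down, gripper open.
Joint ranges: [-2.61, 2.61], [-0.41, 2.15], [-1.48, 1.57], [0, 2.5], [-1.57, 4.71], [0.05, 1.97], [-2.85, 2.85]. Speed limits (rad/s): [2.79, 2.79, 3.14, 3.14, 3.14, 3.14, 3.14].

INTERFACE

Orientations are given as a unit quaternion [w, x, y, z].
In Python, from cell import robot gives the robot as it stands.
- The arm moves only by the shell command python3 -m creep 'ROWS'. ROWS is JSON, a list of rows, each a list of 7 numbers: the turn, a rotation vector about the tool's x, y, z in units of 1.5 rad (1.0 is 1.5 rad), then the shift along the tool's x, y, z in units of 400 mm (1.0 is 400 mm), then the opening, from 0 (shut) to 1 (fully open). In form: [[rx, ry, rz, dx, dy, dz, hand], ...]. A call has 1 to 8 rows; each row is the pose to reach, as a shift and turn from the pose commanded when the call began, along the tool's axes at that moment; what a row does not reach only later rows make up. A row lasts 1/12 s, in which the tool goes at most 41.7 mm and 7.16 degrees, less where a joint would pass 70% of its speed; a pose out of reach is approached as far as the arm can. A call with a number of a shift or a turn outside -1 to 1 is refused whole. A call with a gripper value outside its range is refused whole. The fingers move at their own pace and stop on an object; the grip force is fixed at half the most. Time passes only in rows, so rows that repeat a pose let the fingers close. It gives the time, the measured TCP pose, the force, the opening and the grip force at its end, in the units of the state.
- robot.sense(): the state, without advancing time (a new reading comes with each control period).
- robot.snapshot(name): name is "scene" or "top" or "wrist"; returns a dict with "color" (420x560x3 uint8, blue, green, red), "intrinsics" (3x3 intrinsics, pixels), "extrinsics" (4x4, takes a point from camera to world coordinates). Camera axes: x right, y down, z forward; pixel columns grow to the right and rows downward; lengths in mm; the calibration is good to about 2 mm. A picture is of the moment at which its call begins. There is no depth.
- robot.hand_in(): hands the job in; it is judged then, once.
The state is a dict: "t": time; "joint_pos": joint angles; "joint_velocities": joint speeds; "joint_torque": joint torques, N m; "tool_pos": TCP position; "orientation": TCP orientation; "force": force on the tool from outside, world axes, zero at the start; "ft_torque": the same for the moment, N m; "width": opening from 0.0 (shut) to 1.0 (fully open); "grasp_force": force on a finger pad.
Only numpy, scipy, OpenCV 4.12 (cv2) and the standard library are available. Lean on these libraries where they do the work, as an engineer would, in place of code of your own. Each camera call takes 0.05 s, during which the arm holds its last target. There are 200 camera calls.

TASK

Swap the two brackets: the one clamped on the stud of the dark post goes onto the yellow stand, centred and lying flat, and the one from the stand goes onto the stud. To free the stud, lift off the wing nut first and then the brass spacer, setting each down on the grey rectangular mat with the green border; at the end the spacer and then the wing nut are back on the stud on top of the new bracket, everything fully seated. Leave the bottle, the tape roll and the key set alone.

Things in the scene. Friction and masses are not known exactly. Their poses are not given: they have to be found in the camera images.
- post: fixed clamping post: dark round base 100 mm wide, 8 mm thick; aluminium boss 36 mm wide, its top (the bracket seat) 20 mm above the desk; smooth upright 12 mm stud, tip 58 mm above the desk, its last 8 mm tapering to 5 mm. Origin: on the stud axis at desk height, z up. At the start it carries, from below, a bracket, the spacer, the wing nut: no threads, each lifts straight off.
- stand: storage stand, does not move: yellow round foot 76 mm across and 6 mm thick with a round pedestal 40 mm across, whose flat black top is 20 mm above the desk. Origin: on its axis at desk height, z up. The other bracket lies on it at the start, its hole over the middle of the pedestal.
- mat: parking mat, does not move: flat grey rectangle 200 (its x) x 170 (its y) x 3 mm with a thin green border line, empty at the start; there is room on it for the nut, the spacer and one bracket. Origin: its centre at desk height, z up.
- bracket_blue: blue bracket: flat plate 90 (its x) x 46 (its y) x 12 mm with an 18 mm hole through its centre, two small 6 mm holes near its -x end and, along its +x end, a lip 6 mm thick standing 12 mm above the plate; 105 to 210 g. Origin: centre of the hole at the underside, z up. Grip it across the 46 mm width at its middle.
- bracket_orange: orange bracket: flat plate 90 (its x) x 46 (its y) x 12 mm with an 18 mm hole through its centre, two small 6 mm holes near its -x end and, along its +x end, a lip 6 mm thick standing 12 mm above the plate; 105 to 210 g. Origin: centre of the hole at the underside, z up. Grip it across the 46 mm width at its middle.
- spacer: brass spacer ring, outside 40 mm, bore 18 mm, 14 mm high, 60 g. Origin: on its axis at the underside, z up.
- wing_nut: steel wing nut without thread: round body 30 mm across with an 18 mm bore, 18 mm high, and two wings 8 mm thick that reach to 26 mm either side of the axis along its x (from 5 to 18 mm above its underside); 60 g. Grip the body across its y. Origin: on its axis at the underside, z up.
- oil_bottle: bystander: white dropper bottle with a red tip, 37 mm across, 109 mm high. Origin: centre of its underside.
- tape_roll: bystander: blue roll of tape lying flat, 78 mm across, 24 mm high. Origin: centre of its underside.
- hex_keys: bystander: orange folding hex key set, 38 x 100 x 23 mm. Origin: centre of its underside.

How it is judged (in metres and radians):
On the way, in this order (a step that is already met when the one before it is completed fails the run):
1. the wing nut has been set down on the mat and let go while the spacer is still on the stud (contact force between the fingers and wing_nut below 0.3 N and linear speed of wing_nut below 0.03 m/s and z of wing_nut in the frame of mat below 0.025 m and x of wing_nut in the frame of mat between -0.1 and 0.1 m and y of wing_nut in the frame of mat between -0.085 and 0.085 m and horizontal distance between spacer and post below 0.006 m and z of spacer in the frame of post between 0.029 and 0.035 m and angle between spacer's own z axis and vertical below 0.1 rad), for 0.2 s.
2. the spacer has been set down on the mat and let go while a bracket is still on the stud (contact force between the fingers and spacer below 0.3 N and linear speed of spacer below 0.03 m/s and z of spacer in the frame of mat below 0.025 m and x of spacer in the frame of mat between -0.1 and 0.1 m and y of spacer in the frame of mat between -0.085 and 0.085 m and ((horizontal distance between bracket_blue and post below 0.006 m and z of bracket_blue in the frame of post between 0.017 and 0.023 m and angle between bracket_blue's own z axis and vertical below 0.1 rad) or (horizontal distance between bracket_orange and post below 0.006 m and z of bracket_orange in the frame of post between 0.017 and 0.023 m and angle between bracket_orange's own z axis and vertical below 0.1 rad))), for 0.2 s.
At the end, for the whole second after the job is handed in: The brackets have changed places: one seated on the stud's boss, the other flat on the stand, its hole within 14 mm of the axis. Spacer, then wing nut, on the stud above the bracket, upright. All heights within 3 mm, all tilts under 0.1 rad, all at rest (((horizontal distance between bracket_blue and post below 0.006 m and z of bracket_blue in the frame of post between 0.017 and 0.023 m and angle between each of bracket_blue, bracket_orange's own z axis and vertical below 0.1 rad and horizontal distance between bracket_orange and stand below 0.014 m and z of bracket_orange in the frame of stand between 0.017 and 0.023 m) or (horizontal distance between bracket_orange and post below 0.006 m and z of bracket_orange in the frame of post between 0.017 and 0.023 m and angle between each of bracket_orange, bracket_blue's own z axis and vertical below 0.1 rad and horizontal distance between bracket_blue and stand below 0.014 m and z of bracket_blue in the frame of stand between 0.017 and 0.023 m)) and distance of each of bracket_blue, bracket_orange from where it was at the start of the episode above 0.1 m and horizontal distance between each of spacer, wing_nut and post below 0.006 m and z of spacer in the frame of post between 0.029 and 0.035 m and angle between each of spacer, wing_nut's own z axis and vertical below 0.1 rad and z of wing_nut in the frame of post between 0.043 and 0.049 m and linear speed of each of bracket_blue, bracket_orange, spacer, wing_nut below 0.02 m/s); the robot touches nothing.
It fails at once if the bottle is pushed more than 20 mm (distance of oil_bottle from where it was at the start of the episode above 0.02 m).
It fails at once if the tape roll is pushed more than 20 mm (distance of tape_roll from where it was at the start of the episode above 0.02 m).
It fails at once if the key set is pushed more than 20 mm (distance of hex_keys from where it was at the start of the episode above 0.02 m).
It also fails if it takes over 138 s, if anything falls off the work surface, if the arm or the gripper's body presses on something with over 40 N, if the wrist force passes 120 N, or if a joint passes its speed limit or range.

## Working session

There is one attempt and no reset: what is moved stays moved. The work goes in short steps, Python scripts to look and compute and a shell command to move; the robot and the scene stay as the last step left them, time stands still between calls to the robot, and variables do not carry over. Pictures are saved under pics/ and viewed, at most 14 in all, crops included, and the job is handed in when it is done.

```bash
mkdir -p pics; ls; python3 - <<'E'
from cell import robot
import cv2,numpy as np
for n in("top","scene"):
    s=robot.snapshot(n); cv2.imwrite(f"pics/{n}0.png",s["color"]); print(n,s["intrinsics"],s["extrinsics"].round(3) if hasattr(s["extrinsics"],'round') else s["extrinsics"])
print(robot.sense())
E
```

```text
pics
top [[395.26416618   0.         278.82927985]
 [  0.         395.26416618 208.57618808]
 [  0.           0.           1.        ]] [[-1.200000e-02 -9.890000e-01  1.490000e-01  5.062890e+02]
 [-9.990000e-01  1.700000e-02  3.300000e-02 -5.538200e+01]
 [-3.500000e-02 -1.480000e-01 -9.880000e-01  1.043151e+03]
 [ 0.000000e+00  0.000000e+00  0.000000e+00  1.000000e+00]]
scene [[410.57455614   0.         276.94499832]
 [  0.         410.57455614 208.05145971]
 [  0.           0.           1.        ]] [[-5.59000e-01 -3.58000e-01  7.48000e-01  5.72100e+00]
 [-8.29000e-01  2.27000e-01 -5.11000e-01  4.05113e+02]
 [ 1.30000e-02 -9.06000e-01 -4.24000e-01  4.22363e+02]
 [ 0.00000e+00  0.00000e+00  0.00000e+00  1.00000e+00]]
{'t': 0.1, 'joint_pos': array([-0.79978051,  0.38377088,  0.04383819,  1.59941368, -0.01786301,
        1.16124888, -0.04988091]), 'joint_velocities': array([-0.00079383, -0.00326907, -0.00031147, -0.00333127,  0.00171045,
       -0.00134141,  0.00279639]), 'joint_torque': array([ 2.83151865e-03, -4.34729040e+01,  1.02905251e+00, -2.50457597e+01,
        1.07543624e-02,  5.47452873e-03, -3.07106468e-06]), 'tool_pos': array([495.66286518, 419.15398994, 230.00296364]), 'orientation': array([-4.40049599e-04,  4.20822114e-01,  9.07142353e-01, -1.14253624e-03]), 'force': array([ 0.49274116,  0.7694838 , -0.32140253]), 'ft_torque': array([-0.02505283, -0.00993779,  0.02592914]), 'grasp_force': 0.0, 'width': 0.9963766316184777}
```

View pics/top0.png

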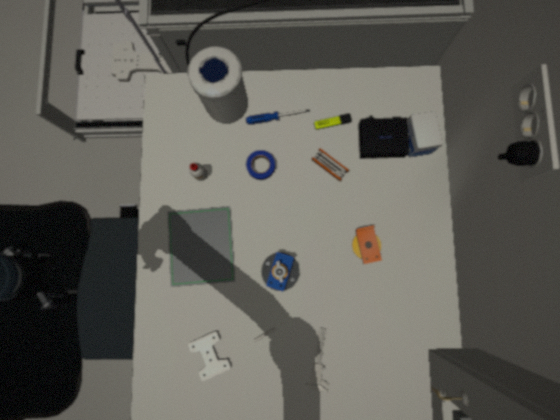

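View pics/scene0.png

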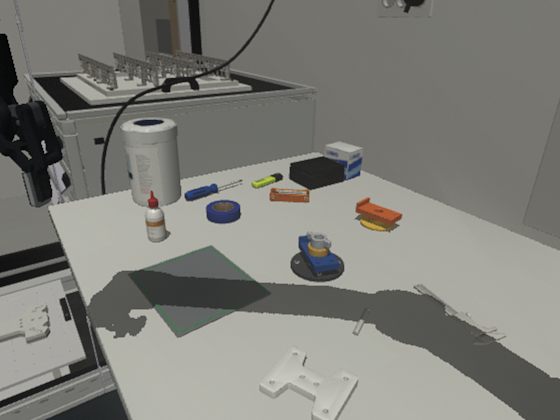

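The top view shows the mat at (201,246), the post with the blue bracket at (280,270), and the stand with the orange bracket at (368,244). The scene view confirms this, and the bottle, tape and key set are well clear behind. Next I'll enlarge crops to measure.

```bash
cat > h.py <<'E'
import cv2,numpy as np
from cell import robot
from scipy.spatial.transform import Rotation as R
def pix2w(s,u,v,z):
    K,E=np.array(s["intrinsics"]),np.array(s["extrinsics"])
    d=E[:3,:3]@np.linalg.solve(K,[u,v,1.]); o=E[:3,3]
    return (o+d*(z-o[2])/d[2]).round(1)
def w2pix(s,p):
    K,E=np.array(s["intrinsics"]),np.array(s["extrinsics"])
    c=K@(E[:3,:3].T@(np.array(p,float)-E[:3,3])); return (c[:2]/c[2]).round(1)
def tool():
    s=robot.sense(); q=s["orientation"]; return np.array(s["tool_pos"]),R.from_quat([q[1],q[2],q[3],q[0]])
def plan(x,y,z,yaw):
    """row numbers to TCP x,y,z pointing down, with tool y axis at world angle yaw (deg, mod 180)"""
    p,r=tool(); best=None
    for k in (0,180):
        a=np.radians(yaw+k); yv=np.array([np.cos(a),np.sin(a),0]); zv=np.array([0,0,-1.])
        T=R.from_matrix(np.stack([np.cross(yv,zv),yv,zv],1)); rv=(r.inv()*T).as_rotvec()
        if best is None or np.linalg.norm(rv)<np.linalg.norm(best): best=rv
    print("turn",(best/1.5).round(4),"shift",(r.inv().apply(np.array([x,y,z])-p)/400).round(4))
E
python3 - <<'E'
from h import *
s=robot.snapshot("top");im=s["color"]
c=lambda x,y,w,h,k:cv2.resize(im[y:y+h,x:x+w],None,fx=k,fy=k,interpolation=cv2.INTER_CUBIC)
cv2.imwrite("pics/c1.png",np.hstack([c(250,240,66,66,6),c(338,212,66,66,6)]))
for n,u,v,z in(("mat",168,207,3),("mat",231,206,3),("mat",234,281,3),("mat",171,286,3),("post",280,270,50),("stand",368,244,30)):print(n,pix2w(s,u,v,z))
for x,y in((0,0),(400,300)):print(w2pix(s,[x,y,0]))
E
```

```text
mat [672.5 277.6   3. ]
mat [672.2 107.3   3. ]
mat [474.5  98.3   3. ]
mat [463.5 263.5   3. ]
post [501.6 -23.3  50. ]
stand [ 564. -247.   30.]
[273.7 479.5]
[156.7 311. ]
```

View pics/c1.png

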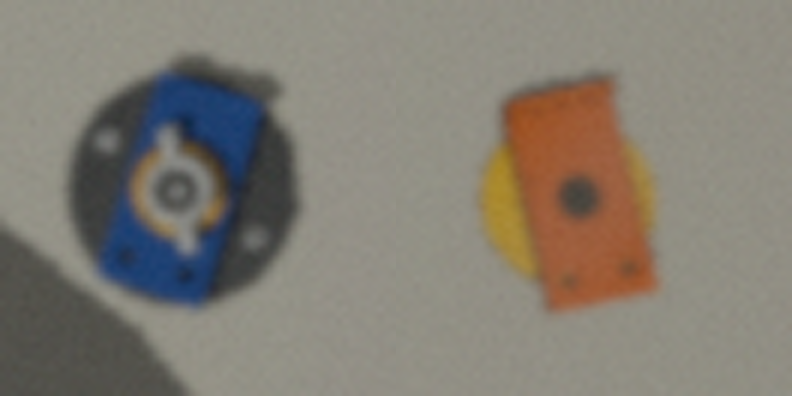

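Nut and stud axis are at crop (177,190); the wing ends are at (168,130) and (190,250). The orange hole is at (579,196). Both lips point away from the robot.

```bash
python3 - <<'E'
from h import *
s=robot.snapshot("top")
P=lambda x,y,z:pix2w(s,250+(x+.5)/6-.5,240+(y+.5)/6-.5,z)
Q=lambda x,y,z:pix2w(s,338+(x-396+.5)/6-.5,212+(y+.5)/6-.5,z)
ang=lambda a,b:np.degrees(np.arctan2(*(a-b)[[1,0]]))
print("stud",P(177,190,58),"wing",ang(P(168,130,64),P(190,250,64)))
b=[P(165,75,44),P(262,100,44),P(200,305,32),P(98,272,32)];print("blue",b,ang((b[0]+b[1])/2,(b[2]+b[3])/2))
o=[Q(505,103,32),Q(612,78,32),Q(657,290,32),Q(548,312,32)];print("or",Q(579,196,32),np.mean(o,0),ang((o[0]+o[1])/2,(o[2]+o[3])/2),ang(o[1],o[0]))
p,r=tool();print(r.as_matrix().round(3))
w=robot.snapshot("wrist");E=np.array(w["extrinsics"]);print(E.round(3),w["intrinsics"][0]);print("cam in tool",r.inv().apply(E[:3,3]-p).round(1))
plan(500,-25,230,0)
E
```

```text
stud [498.6 -21.3  58. ] wing 9.73086423665509
blue [array([546.2, -16.3,  44. ]), array([535.2, -56.8,  44. ]), array([450.8, -29.4,  32. ]), array([464.8,  13.2,  32. ])] -18.94142908069718
or [ 563.2 -246.8   32. ] [ 563.65 -247.4    32.  ] 9.200842736762453 -77.6309384740745
[[-0.646  0.764 -0.001]
 [ 0.764  0.646 -0.001]
 [-0.    -0.002 -1.   ]]
[[ 7.64000e-01  6.14000e-01  1.99000e-01  4.44747e+02]
 [ 6.46000e-01 -7.26000e-01 -2.38000e-01  4.80416e+02]
 [-2.00000e-03  3.10000e-01 -9.51000e-01  3.72568e+02]
 [ 0.00000e+00  0.00000e+00  0.00000e+00  1.00000e+00]] [312.70216141   0.         276.96109712]
cam in tool [  79.6    0.2 -142.2]
turn [-8.00e-04  3.00e-04  4.68e-01] shift [-0.8549 -0.7098  0.0024]
```

```bash
python3 -m creep '[[0,0,-0.698,-0.855,-0.71,0,1],[0,0,-0.698,-0.855,-0.71,0,1],[0,0,-0.698,-0.855,-0.71,0,1],[0,0,-0.698,-0.855,-0.71,0,1],[0,0,-0.698,-0.855,-0.71,0,1],[0,0,-0.698,-0.855,-0.71,0,1],[0,0,-0.698,-0.855,-0.71,0,1],[0,0,-0.698,-0.855,-0.71,0,1]]'; python3 -c "
from h import *
plan(498,-22,230,100)"
```

```text
t: 0.92
tool_pos: [499.2, 97.8, 231.4]
orientation: [0.0, -0.048, 0.999, 0.0]
force: [0.7, 0.0, 1.0]
width: 1.0
grasp_force: 0.0
turn [-0.      0.0002 -0.0528] shift [ 0.0315 -0.2979  0.0035]
```

```bash
python3 -m creep '[[0,0,-0.047,0.03,-0.29,0,1],[0,0,-0.047,0.03,-0.29,0,1],[0,0,-0.047,0.03,-0.29,0,1],[0,0,-0.047,0.03,-0.29,0,1],[0,0,-0.047,0.03,-0.29,0,1],[0,0,-0.047,0.03,-0.29,0,1]]'; python3 - <<'E'
from h import *
w=robot.snapshot("wrist");cv2.imwrite("pics/w1.png",w["color"])
plan(498,-22,230,100)
print(w2pix(w,[498.6,-21.3,58]))
E
```

```text
t: 1.42
tool_pos: [498.1, -15.9, 231.3]
orientation: [0.0, -0.08, 0.997, 0.0]
force: [-1.5, 0.2, -0.7]
width: 0.997
grasp_force: 0.0
turn [ 0.0005  0.0001 -0.0078] shift [ 0.0032 -0.0173  0.0032]
[271.5 186.6]
```

View pics/w1.png

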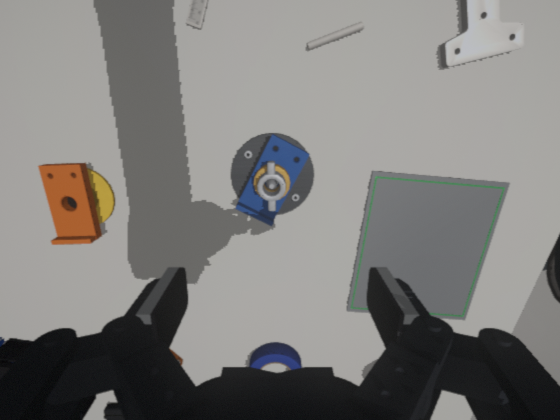

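The wrist view shows the nut and stud at (271,185), the orange hole at (69,204) and the mat corners (373,172), (508,183), (466,318), (348,310).

```bash
python3 - <<'E'
import cv2,numpy as np
im=cv2.imread("pics/w1.png")
c=lambda x,y,w,h,k:cv2.resize(im[y:y+h,x:x+w],None,fx=k,fy=k,interpolation=cv2.INTER_CUBIC)
cv2.imwrite("pics/c2.png",np.hstack([c(222,130,98,98,4),c(30,155,98,98,4)]))
E
```

```text
(no output)
```

View pics/c2.png

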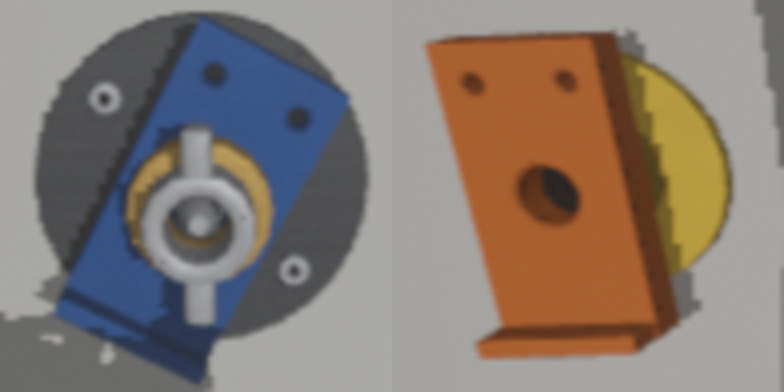

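```bash
python3 - <<'E'
from h import *
w=robot.snapshot("wrist")
P=lambda x,y,z:pix2w(w,222+(x+.5)/4-.5,130+(y+.5)/4-.5,z)
Q=lambda x,y,z:pix2w(w,30+(x-392+.5)/4-.5,155+(y+.5)/4-.5,z)
ang=lambda a,b:np.degrees(np.arctan2(*(a-b)[[1,0]])).round(1)
print("nut",P(198,228,64),"tip",P(197,219,58),"disk",P(202,174.5,8),"wing",ang(P(202,322,64),P(198,130,64)))
print("blue x",ang(P(62,290,32),P(198,18,32)),"y",ang(P(348,97,32),P(198,18,32)),"holes y",ang(P(298,119,32),P(214,74,32)))
print("or hole",Q(548,195,32),"x",ang(Q(505,325,32),Q(430,43,32)),ang(Q(655,325,32),Q(593,37,32)),"y",ang(Q(593,37,32),Q(430,43,32)), "w",np.linalg.norm(Q(593,37,32)-Q(430,43,32)),(Q(593,37,32)+Q(655,325,32)+Q(505,325,32)+Q(430,43,32))/4)
print("mat",[pix2w(w,*c,3) for c in((373,172),(508,183),(466,318),(348,310))])
print("bottle/tape/keys?",pix2w(w,275,357,24))
plan(499,-21.5,200,98)
E
```

```text
nut [497.2 -20.8  64. ] tip [496.4 -21.3  58. ] disk [495.  -20.9   8. ] wing 10.1
blue x -18.0 y 72.0 holes y 71.4
or hole [ 562.  -245.1   32. ] x 10.9 10.4 y 101.4 w 44.98910979337112 [ 559.85  -245.325   32.   ]
mat [array([474.9,  98.5,   3. ]), array([461.5, 264. ,   3. ]), array([656.2, 281.3,   3. ]), array([670., 114.,   3.])]
bottle/tape/keys? [747.3  23.5  24. ]
turn [ 0.0004 -0.      0.0163] shift [ 0.0007 -0.0176  0.0781]
```

```bash
cat >> h.py <<'E'
def tool(n=5):
    S=[]
    for _ in range(n): robot.snapshot("top"); S.append(robot.sense())
    p=np.array([s["tool_pos"] for s in S]); q=np.array([s["orientation"] for s in S]); q*=np.sign(q[:,2:3])
    q=q.mean(0); r=R.from_quat([q[1],q[2],q[3],q[0]]); yv=r.as_matrix()[:,1]
    print("t",S[-1]["t"],"tcp",p.mean(0).round(1),"sd",p.std(0).round(2),"yaw",np.degrees(np.arctan2(yv[1],yv[0])).round(2))
    return p.mean(0),r
E
python3 -c "
from h import *
plan(497,-21,110,100)"
```

```text
t 1.7667 tcp [498.1 -14.9 231.2] sd [0.01 0.37 0.  ] yaw 99.39
turn [ 0.0001 -0.0001 -0.0071] shift [ 0.0053 -0.0146  0.3031]
```

```bash
python3 -m creep '[[0,0,-0.007,0.0055,-0.015,0.1,1],[0,0,-0.007,0.0055,-0.015,0.2,1],[0,0,-0.007,0.0055,-0.015,0.28,1],[0,0,-0.007,0.0055,-0.015,0.303,1],[0,0,-0.007,0.0055,-0.015,0.303,1]]'; python3 -c "
from h import *
plan(497,-21,47,100)"
```

```text
t: 2.18
tool_pos: [494.0, -22.6, 107.3]
orientation: [-0.004, -0.086, 0.996, -0.0]
force: [0.6, -0.8, 0.9]
width: 1.005
grasp_force: 0.0
t 2.4333 tcp [498.4 -22.7 111.6] sd [1.15 0.02 1.12] yaw 99.83
turn [-0.0002  0.0017 -0.002 ] shift [0.0031 0.0048 0.1615]
```

```bash
python3 -m creep '[[0,0,0,0.003,0.004,0.05,1],[0,0,0,0.003,0.004,0.1,1],[0,0,0,0.003,0.004,0.14,1],[0,0,0,0.003,0.004,0.16,1],[0,0,0,0.003,0.004,0.16,1],[0,0,0,0.003,0.004,0.16,1],[0,0,0,0.003,0.004,0.16,1],[0,0,0,0.003,0.004,0.16,1]]'; python3 - <<'E'
from h import *
plan(497,-21,47,100)
w=robot.snapshot("wrist");cv2.imwrite("pics/w2.png",w["color"])
E
```

```text
t: 3.1
tool_pos: [496.9, -21.5, 47.5]
orientation: [0.001, -0.085, 0.996, -0.0]
force: [0.3, 0.3, 0.3]
width: 0.995
grasp_force: 0.0
t 3.35 tcp [496.2 -21.5  47. ] sd [0.31 0.02 0.27] yaw 99.8
turn [-0.0001  0.0012 -0.0023] shift [-0.0022  0.0009 -0.0001]
```

View pics/w2.png

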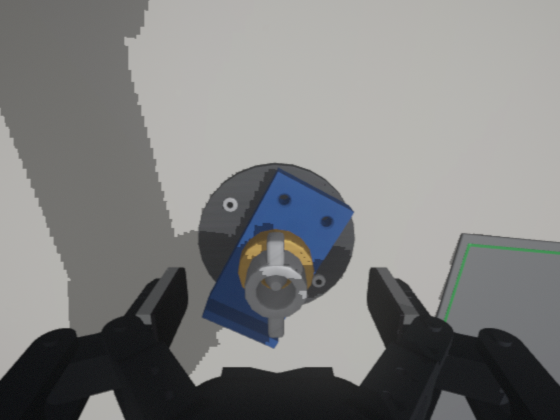

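The nut (276,290) is centred between the fingers, with its wings along tool x, so I'll close and lift.

```bash
python3 -m creep '[[0,0,0,0,0,0,0.2],[0,0,0,0,0,0,0.2],[0,0,0,0,0,0,0.2],[0,0,0,0,0,0,0.2],[0,0,0,0,0,0,0.2],[0,0,0,0,0,0,0.2],[0,0,0,0,0,0,0.2],[0,0,0,0,0,0,0.2]]'
```

```text
t: 4.07
tool_pos: [495.8, -21.5, 46.3]
orientation: [0.0, -0.085, 0.996, -0.0]
force: [-0.2, 0.1, 2.1]
width: 0.318
grasp_force: 59.2
```

```bash
python3 -m creep '[[0,0,0,0,0,-0.03,0.2],[0,0,0,0,0,-0.08,0.2],[0,0,0,0,0,-0.14,0.2],[0,0,0,0,0,-0.19,0.2],[0,0,0,0,0,-0.2,0.2],[0,0,0,0,0,-0.2,0.2],[0,0,0,0,0,-0.2,0.2]]'; python3 -c "
from h import *
plan(635,200,120,100)"
```

```text
t: 4.65
tool_pos: [494.7, -21.5, 125.3]
orientation: [-0.001, -0.086, 0.996, 0.0]
force: [-0.2, 0.6, -0.7]
width: 0.318
grasp_force: 59.1
t 4.9 tcp [494.  -21.5 124.6] sd [0.16 0.03 0.13] yaw 99.81
turn [ 0.0001 -0.0021 -0.0022] shift [-0.4417  0.4857  0.0102]
```

```bash
python3 -m creep '[[0,0,0,-0.05,0.055,0,0.2],[0,0,0,-0.12,0.13,0,0.2],[0,0,0,-0.18,0.2,0,0.2],[0,0,0,-0.25,0.275,0,0.2],[0,0,0,-0.32,0.35,0,0.2],[0,0,0,-0.38,0.42,0,0.2],[0,0,0,-0.42,0.462,0,0.2],[0,0,0,-0.442,0.486,0,0.2]]';python3 -m creep '[[0,0,0,0,0,0.05,0.2],[0,0,0,0,0,0.1,0.2],[0,0,0,0,0,0.15,0.2],[0,0,0,0,0,0.2,0.2],[0,0,0,0,0,0.24,0.2],[0,0,0,0,0,0.25,0.2],[0,0,0,0,0,0.25,0.2],[0,0,0,0,0,0.25,0.2]]'; python3 -c "
from h import *
plan(635,200,4.5,100)"
```

```text
t: 5.57
tool_pos: [637.0, 205.8, 124.9]
orientation: [-0.0, -0.088, 0.996, 0.001]
force: [0.0, 0.7, -0.1]
width: 0.324
grasp_force: 59.1
t: 6.23
tool_pos: [636.6, 200.1, 26.0]
orientation: [-0.0, -0.085, 0.996, -0.0]
force: [-0.2, 0.6, -0.4]
width: 0.316
grasp_force: 59.1
t 6.4833 tcp [637.7 200.5  27.5] sd [0.18 0.06 0.28] yaw 99.81
turn [ 0.0003  0.0017 -0.0023] shift [ 0.007  -0.0001  0.0575]
```

```bash
python3 -m creep '[[0,0,0,0,0,0.02,0.2],[0,0,0,0,0,0.04,0.2],[0,0,0,0,0,0.05,0.2],[0,0,0,0,0,0.055,0.2],[0,0,0,0,0,0.0565,0.2],[0,0,0,0,0,0.0565,0.2],[0,0,0,0,0,0.0565,0.2],[0,0,0,0,0,0.0565,0.2]]'; python3 -c "
from h import *
plan(635,200,4.5,100);print(robot.sense()['force'])"
```

```text
t: 7.15
tool_pos: [636.1, 200.0, 3.4]
orientation: [-0.0, -0.085, 0.996, -0.0]
force: [-1.2, 0.3, 3.1]
width: 0.318
grasp_force: 59.6
t 7.4 tcp [636.3 200.1   3.4] sd [0.1  0.03 0.01] yaw 99.81
turn [-0.0001 -0.0003 -0.0022] shift [ 0.0034  0.0003 -0.0026]
[-1.50680131 -0.94127568  2.74261953]
```

```bash
python3 -m creep '[[0,0,0,0,0,0,0.6],[0,0,0,0,0,0,0.8],[0,0,0,0,0,0,0.8],[0,0,0,0,0,0,0.8],[0,0,0,0,0,-0.05,0.8],[0,0,0,0,0,-0.12,0.8],[0,0,0,0,0,-0.2,0.8],[0,0,0,0,0,-0.25,0.9]]'; python3 -m creep '[[0,0,0,0.12,-0.13,0,1],[0,0,0,0.18,-0.2,0,1],[0,0,0,0.25,-0.275,0,1],[0,0,0,0.32,-0.35,0,1],[0,0,0,0.38,-0.42,0,1],[0,0,0,0.44,-0.486,0,1],[0,0,0,0.44,-0.486,0,1],[0,0,0,0.44,-0.486,0,1]]';python3 - <<'E'
from h import *
plan(497,-21,34,100)
w=robot.snapshot("wrist");cv2.imwrite("pics/w3.png",w["color"])
print(w2pix(w,[497,-21,46]),w2pix(w,[497,-21,58]))
E
```

```text
t: 8.07
tool_pos: [638.1, 200.5, 106.4]
orientation: [0.002, -0.085, 0.996, 0.0]
force: [1.0, 0.4, 0.4]
width: 0.9
grasp_force: 0.0
t: 8.73
tool_pos: [493.3, -26.5, 103.2]
orientation: [-0.001, -0.081, 0.997, -0.001]
force: [0.5, 1.1, 0.2]
width: 1.0
grasp_force: 0.0
t 8.9833 tcp [496.9 -20.9 103.8] sd [0.85 1.55 0.11] yaw 99.81
turn [ 0.0002  0.0009 -0.0022] shift [ 0.     -0.0005  0.1745]
[274.6 226.9] [274.5 233.7]
```

View pics/w3.png

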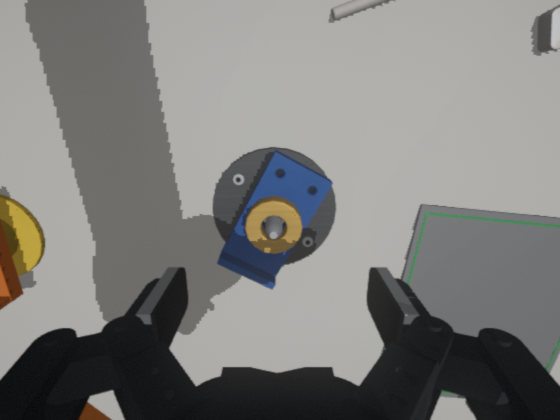

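The spacer at (274,226) and stud tip at (274,234) match the predicted pixels. Descend and grip.

```bash
python3 -m creep '[[0,0,0,0,0,0.04,1],[0,0,0,0,0,0.08,1],[0,0,0,0,0,0.12,1],[0,0,0,0,0,0.15,1],[0,0,0,0,0,0.17,1],[0,0,0,0,0,0.175,1],[0,0,0,0,0,0.175,1],[0,0,0,0,0,0.175,1]]'; python3 -m creep '[[0,0,0,0,0,0,0.3],[0,0,0,0,0,0,0.3],[0,0,0,0,0,0,0.3],[0,0,0,0,0,0,0.3],[0,0,0,0,0,0,0.3],[0,0,0,0,0,0,0.3],[0,0,0,0,0,0,0.3],[0,0,0,0,0,0,0.3]]';python3 -c "
from h import *
plan(497,-21,34,100)"
```

```text
t: 9.7
tool_pos: [497.0, -21.0, 33.9]
orientation: [0.0, -0.086, 0.996, -0.0]
force: [-0.5, 0.1, -0.5]
width: 1.0
grasp_force: 0.0
t: 10.37
tool_pos: [496.7, -21.4, 34.6]
orientation: [0.0, -0.085, 0.996, 0.0]
force: [-1.1, 0.5, 5.2]
width: 0.439
grasp_force: 59.3
t 10.6167 tcp [496.7 -21.4  34.6] sd [0.01 0.01 0.01] yaw 99.79
turn [ 0.0001  0.0006 -0.0024] shift [-0.0009  0.0009  0.0015]
```

```bash
python3 -m creep '[[0,0,0,0,0,-0.02,0.3],[0,0,0,0,0,-0.06,0.3],[0,0,0,0,0,-0.11,0.3],[0,0,0,0,0,-0.16,0.3],[0,0,0,0,0,-0.19,0.3],[0,0,0,0,0,-0.2,0.3],[0,0,0,0,0,-0.2,0.3],[0,0,0,0,0,-0.2,0.3]]'; python3 -c "
from h import *
plan(575,235,20,100)"
```

```text
t: 11.28
tool_pos: [495.8, -21.4, 113.3]
orientation: [-0.0, -0.085, 0.996, 0.0]
force: [-0.1, 0.4, -1.1]
width: 0.436
grasp_force: 60.1
t 11.5333 tcp [495.2 -21.4 112.5] sd [0.11 0.   0.13] yaw 99.81
turn [ 0.0001 -0.0015 -0.0022] shift [-0.3064  0.5976  0.2306]
```

```bash
python3 -m creep '[[0,0,0,-0.03,0.06,0,0.3],[0,0,0,-0.075,0.15,0,0.3],[0,0,0,-0.12,0.24,0,0.3],[0,0,0,-0.165,0.33,0,0.3],[0,0,0,-0.21,0.42,0,0.3],[0,0,0,-0.255,0.505,0,0.3],[0,0,0,-0.29,0.57,0,0.3],[0,0,0,-0.306,0.598,0,0.3]]';python3 -m creep '[[0,0,0,0,0,0.04,0.3],[0,0,0,0,0,0.09,0.3],[0,0,0,0,0,0.14,0.3],[0,0,0,0,0,0.19,0.3],[0,0,0,0,0,0.22,0.3],[0,0,0,0,0,0.23,0.3],[0,0,0,0,0,0.23,0.3],[0,0,0,0,0,0.23,0.3]]'; python3 -c "
from h import *
plan(575,235,5.6,100)"
```

```text
t: 12.2
tool_pos: [575.8, 242.3, 112.9]
orientation: [0.0, -0.089, 0.996, 0.002]
force: [-1.1, 1.9, -0.2]
width: 0.438
grasp_force: 60.2
t: 12.87
tool_pos: [576.6, 234.9, 21.9]
orientation: [0.0, -0.085, 0.996, -0.0]
force: [0.2, 0.6, 0.6]
width: 0.436
grasp_force: 60.2
t 13.1167 tcp [577.2 235.5  22.9] sd [0.15 0.15 0.16] yaw 99.8
turn [ 0.0004  0.0016 -0.0024] shift [ 0.0058 -0.0004  0.0432]
```

```bash
python3 -m creep '[[0,0,0,0,0,0.015,0.3],[0,0,0,0,0,0.03,0.3],[0,0,0,0,0,0.037,0.3],[0,0,0,0,0,0.041,0.3],[0,0,0,0,0,0.041,0.3],[0,0,0,0,0,0.041,0.3],[0,0,0,0,0,0.041,0.3]]'; python3 -c "
from h import *
plan(575,235,5.6,100);print(robot.sense()['force'])"
```

```text
t: 13.7
tool_pos: [575.4, 235.0, 5.7]
orientation: [-0.001, -0.085, 0.996, -0.0]
force: [-3.3, -0.8, 6.7]
width: 0.437
grasp_force: 60.9
t 13.95 tcp [575.4 234.9   5.7] sd [0.01 0.03 0.01] yaw 99.81
turn [-0.0003 -0.0014 -0.0022] shift [0.0008 0.0003 0.0003]
[-4.12772146 -2.23910071  6.52103065]
```

```bash
python3 -m creep '[[0,0,0,0,0,0,0.6],[0,0,0,0,0,0,0.8],[0,0,0,0,0,0,0.8],[0,0,0,0,0,0,0.8],[0,0,0,0,0,-0.05,0.8],[0,0,0,0,0,-0.12,0.8],[0,0,0,0,0,-0.2,0.8],[0,0,0,0,0,-0.25,0.9]]'; python3 -m creep '[[0,0,0.05,0.03,-0.06,0,1],[0,0,0.12,0.075,-0.15,0,1],[0,0,0.2,0.12,-0.24,0,1],[0,0,0.25,0.165,-0.33,0,1],[0,0,0.3,0.21,-0.42,0,1],[0,0,0.323,0.255,-0.505,0,1],[0,0,0.323,0.29,-0.57,0,1],[0,0,0.323,0.305,-0.598,0,1]]';python3 -m creep '[[0,0,0,0,0,0,1],[0,0,0,0,0,0,1],[0,0,0,0,0,0,1]]';python3 - <<'E'
from h import *
plan(497,-21,21.5,72)
w=robot.snapshot("wrist");cv2.imwrite("pics/w4.png",cv2.resize(w["color"][130:330,150:430],None,fx=2.8,fy=2.8,interpolation=cv2.INTER_CUBIC))
print(w2pix(w,[497,-21,32]),w2pix(w,[497,-21,58]))
E
```

```text
t: 14.62
tool_pos: [577.3, 235.6, 107.7]
orientation: [0.001, -0.085, 0.996, 0.001]
force: [0.8, 0.6, 0.7]
width: 0.896
grasp_force: 0.0
t: 15.28
tool_pos: [494.3, -26.9, 104.8]
orientation: [-0.001, 0.16, 0.987, -0.001]
force: [-0.1, -0.4, 0.8]
width: 0.999
grasp_force: 0.0
t: 15.53
tool_pos: [497.7, -18.8, 105.3]
orientation: [0.0, 0.154, 0.988, 0.001]
force: [0.1, 0.4, 0.5]
width: 1.0
grasp_force: 0.0
t 15.7833 tcp [497.4 -18.9 105.1] sd [0.21 0.42 0.06] yaw 72.27
turn [0.0005 0.0002 0.0031] shift [-0.0005 -0.0054  0.2091]
[275.  220.9] [274.8 234.8]
```

View pics/w4.png

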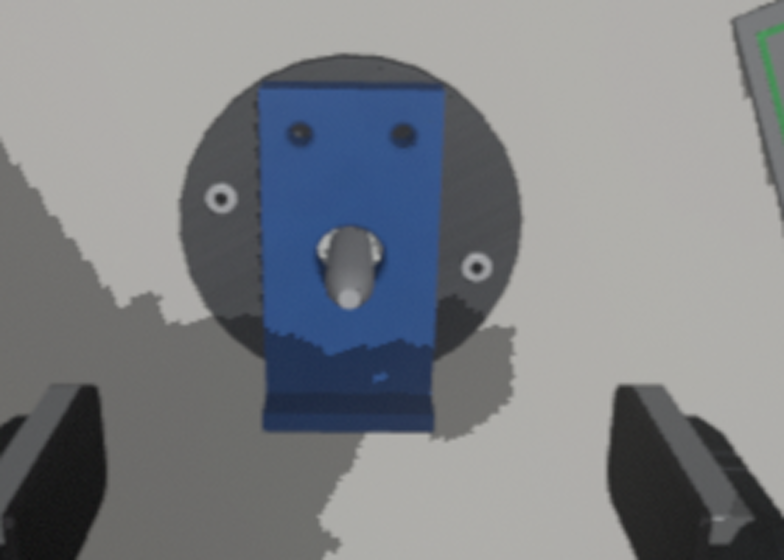

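The bracket is square to the tool with its hole at full-frame (275,220), as predicted. Descend and grip.

```bash
python3 -m creep '[[0,0,0.003,0,-0.0054,0.04,1],[0,0,0.003,0,-0.0054,0.09,1],[0,0,0.003,0,-0.0054,0.14,1],[0,0,0.003,0,-0.0054,0.18,1],[0,0,0.003,0,-0.0054,0.2,1],[0,0,0.003,0,-0.0054,0.209,1],[0,0,0.003,0,-0.0054,0.209,1],[0,0,0.003,0,-0.0054,0.209,1]]'; python3 -m creep '[[0,0,0,0,0,0,0.3],[0,0,0,0,0,0,0.3],[0,0,0,0,0,0,0.3],[0,0,0,0,0,0,0.3],[0,0,0,0,0,0,0.3],[0,0,0,0,0,0,0.3],[0,0,0,0,0,0,0.3],[0,0,0,0,0,0,0.3]]';python3 -c "
from h import *
plan(497,-21,21.5,72)"
```

```text
t: 16.5
tool_pos: [496.7, -23.3, 22.1]
orientation: [0.001, 0.158, 0.987, 0.0]
force: [0.0, 0.7, -0.1]
width: 1.0
grasp_force: 0.0
t: 17.17
tool_pos: [497.0, -23.2, 22.7]
orientation: [0.001, 0.158, 0.987, 0.0]
force: [-1.1, 0.5, 4.6]
width: 0.515
grasp_force: 61.2
t 17.4167 tcp [497.  -23.2  22.7] sd [0.01 0.02 0.  ] yaw 71.79
turn [ 0.0007  0.0011 -0.0024] shift [0.0017 0.0053 0.0031]
```

```bash
python3 -m creep '[[0,0,0,0,0,-0.02,0.3],[0,0,0,0,0,-0.06,0.3],[0,0,0,0,0,-0.11,0.3],[0,0,0,0,0,-0.16,0.3],[0,0,0,0,0,-0.21,0.3],[0,0,0,0,0,-0.23,0.3],[0,0,0,0,0,-0.23,0.3],[0,0,0,0,0,-0.23,0.3]]'; python3 -c "
from h import *
plan(525,160,20,72)"
```

```text
t: 18.08
tool_pos: [495.7, -23.3, 113.5]
orientation: [0.0, 0.158, 0.987, 0.0]
force: [0.1, 0.7, -2.2]
width: 0.51
grasp_force: 62.6
t 18.3333 tcp [494.6 -23.4 112.2] sd [0.16 0.04 0.23] yaw 71.8
turn [-0.0008 -0.0017 -0.0024] shift [0.0705 0.4595 0.2302]
```

```bash
python3 -m creep '[[0,0,0,0.01,0.05,0,0.3],[0,0,0,0.02,0.13,0,0.3],[0,0,0,0.035,0.22,0,0.3],[0,0,0,0.05,0.31,0,0.3],[0,0,0,0.06,0.39,0,0.3],[0,0,0,0.07,0.44,0,0.3],[0,0,0,0.07,0.46,0,0.3],[0,0,0,0.07,0.46,0,0.3]]';python3 -m creep '[[0,0,0,0,0,0.04,0.3],[0,0,0,0,0,0.09,0.3],[0,0,0,0,0,0.14,0.3],[0,0,0,0,0,0.19,0.3],[0,0,0,0,0,0.22,0.3],[0,0,0,0,0,0.23,0.3],[0,0,0,0,0,0.23,0.3],[0,0,0,0,0,0.23,0.3]]'; python3 -c "
from h import *
plan(525,160,5.7,72)"
```

```text
t: 19.0
tool_pos: [526.6, 163.0, 112.8]
orientation: [-0.0, 0.156, 0.988, 0.0]
force: [0.2, -0.1, -1.8]
width: 0.518
grasp_force: 62.6
t: 19.67
tool_pos: [527.4, 159.2, 22.0]
orientation: [0.0, 0.159, 0.987, -0.0]
force: [-1.0, 0.7, -0.9]
width: 0.51
grasp_force: 62.5
t 19.9167 tcp [528.  160.3  22.7] sd [0.15 0.27 0.11] yaw 71.77
turn [ 0.0009  0.0013 -0.0026] shift [ 0.007  -0.003   0.0425]
```

```bash
python3 -m creep '[[0,0,0,0,0,0.015,0.3],[0,0,0,0,0,0.03,0.3],[0,0,0,0,0,0.037,0.3],[0,0,0,0,0,0.04,0.3],[0,0,0,0,0,0.04,0.3],[0,0,0,0,0,0.04,0.3],[0,0,0,0,0,0.04,0.3]]'; python3 -c "
from h import *
plan(525,160,5.7,72);print(robot.sense()['force'])"
```

```text
t: 20.5
tool_pos: [526.2, 160.1, 5.8]
orientation: [-0.001, 0.158, 0.987, -0.0]
force: [-2.6, 0.4, 5.7]
width: 0.516
grasp_force: 63.3
t 20.75 tcp [526.2 160.1   5.8] sd [0.02 0.01 0.01] yaw 71.8
turn [-0.0006 -0.0011 -0.0023] shift [ 0.0027 -0.0012  0.0002]
[-3.56535255 -0.1112633   5.0274439 ]
```

```bash
python3 -m creep '[[0,0,0,0,0,0,0.7],[0,0,0,0,0,0,0.8],[0,0,0,0,0,0,0.8],[0,0,0,0,0,-0.03,0.8],[0,0,0,0,0,-0.08,0.8],[0,0,0,0,0,-0.15,0.8],[0,0,0,0,0,-0.22,0.8],[0,0,0,0,0,-0.26,0.9]]'; python3 -m creep '[[0,0,-0.03,-0.02,-0.05,0,1],[0,0,-0.1,-0.06,-0.14,0,1],[0,0,-0.15,-0.1,-0.23,0,1],[0,0,-0.2,-0.14,-0.33,0,1],[0,0,-0.25,-0.18,-0.42,0,1],[0,0,-0.3,-0.22,-0.51,0,1],[0,0,-0.334,-0.26,-0.6,0,1],[0,0,-0.334,-0.3,-0.7,0,1]]';python3 -c "
from h import *
plan(562,-246,105,100.5)"
```

```text
t: 21.42
tool_pos: [528.8, 160.7, 113.4]
orientation: [0.002, 0.158, 0.987, 0.001]
force: [0.8, 0.5, -0.2]
width: 0.897
grasp_force: 0.0
t: 22.08
tool_pos: [553.8, -143.3, 110.6]
orientation: [0.001, -0.093, 0.996, 0.0]
force: [0.5, -0.0, 0.1]
width: 1.003
grasp_force: 0.0
t 22.3333 tcp [ 552.9 -149.2  110.7] sd [0.25 5.53 0.52] yaw 99.99
turn [-0.0028  0.0007 -0.0059] shift [ 0.0197 -0.2423  0.0154]
```

```bash
python3 -m creep '[[0,0,-0.006,0.01,-0.07,0,1],[0,0,-0.006,0.018,-0.15,0,1],[0,0,-0.006,0.02,-0.21,0,1],[0,0,-0.006,0.02,-0.235,0,1],[0,0,-0.006,0.02,-0.237,0,1],[0,0,-0.006,0.02,-0.237,0,1],[0,0,-0.006,0.02,-0.237,0,1],[0,0,-0.006,0.02,-0.237,0,1]]';python3 - <<'E'
from h import *
plan(562,-246,22.7,100.5)
w=robot.snapshot("wrist");cv2.imwrite("pics/w5.png",cv2.resize(w["color"][130:330,150:430],None,fx=2.8,fy=2.8,interpolation=cv2.INTER_CUBIC))
p=w2pix(w,[562,-246,32]);print(p,(p-[150,130])*2.8)
E
```

```text
t: 23.0
tool_pos: [563.0, -233.1, 109.2]
orientation: [-0.0, -0.098, 0.995, 0.001]
force: [-0.1, 0.1, 0.5]
width: 0.999
grasp_force: 0.0
t 23.25 tcp [ 562.9 -234.7  109.4] sd [0.09 0.75 0.08] yaw 101.15
turn [ 0.0006 -0.      0.0076] shift [ 0.0076 -0.0276  0.2168]
[263.4 214.9] [317.52 237.72]
```

View pics/w5.png

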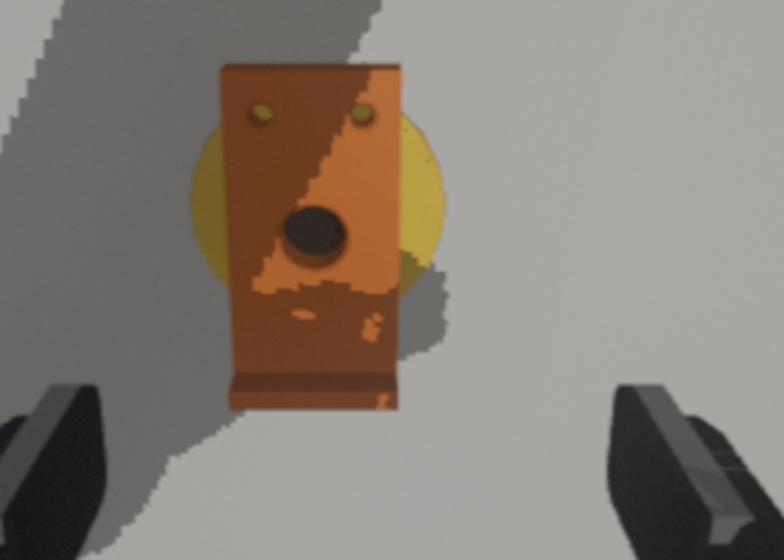

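The orange hole is at crop (315,237), within 1 mm of the prediction, and the bracket is square. Shift, descend and grip.

```bash
python3 -m creep '[[0,0,0,0.0076,-0.02,0.0,1],[0,0,0,0.0076,-0.029,0.04,1],[0,0,0,0.0076,-0.029,0.08,1],[0,0,0,0.0076,-0.029,0.12,1],[0,0,0,0.0076,-0.029,0.15,1],[0,0,0,0.0076,-0.029,0.15,1],[0,0,0,0.0076,-0.029,0.15,1],[0,0,0,0.0076,-0.029,0.15,1]]';python3 -c "
from h import *
plan(562,-246.5,22.7,101)"
```

```text
t: 23.97
tool_pos: [562.5, -249.1, 50.2]
orientation: [0.001, -0.096, 0.995, -0.0]
force: [0.3, 0.6, 0.5]
width: 1.003
grasp_force: 0.0
t 24.2167 tcp [ 562.8 -249.    50.7] sd [0.12 0.13 0.11] yaw 101.01
turn [-0.0008  0.0012  0.0001] shift [0.0009 0.0066 0.0699]
```

```bash
python3 -m creep '[[0,0,0,0,0.0063,0.02,1],[0,0,0,0,0.0063,0.04,1],[0,0,0,0,0.0063,0.06,1],[0,0,0,0,0.0063,0.068,1],[0,0,0,0,0.0063,0.068,1],[0,0,0,0,0.0063,0.068,1],[0,0,0,0,0.0063,0.068,1],[0,0,0,0,0.0063,0.068,1]]';python3 -c "
from h import *
plan(562,-246.5,22.7,101)"; python3 -m creep '[[0,0,0,0,0,0,0.3],[0,0,0,0,0,0,0.3],[0,0,0,0,0,0,0.3],[0,0,0,0,0,0,0.3],[0,0,0,0,0,0,0.3],[0,0,0,0,0,0,0.3],[0,0,0,0,0,0,0.3],[0,0,0,0,0,0,0.3]]'
```

```text
t: 24.88
tool_pos: [561.8, -246.4, 22.7]
orientation: [0.0, -0.096, 0.995, -0.0]
force: [-0.1, 0.8, 0.2]
width: 1.002
grasp_force: 0.0
t 25.1333 tcp [ 561.7 -246.3   22.7] sd [0.05 0.07 0.04] yaw 101.01
turn [-0.0003  0.0004  0.0001] shift [-0.0006 -0.0007  0.    ]
t: 25.8
tool_pos: [561.9, -246.4, 22.9]
orientation: [0.001, -0.096, 0.995, -0.0]
force: [-0.3, -0.4, 3.5]
width: 0.514
grasp_force: 61.6
```

```bash
python3 -m creep '[[0,0,0,0,0,-0.02,0.3],[0,0,0,0,0,-0.06,0.3],[0,0,0,0,0,-0.11,0.3],[0,0,0,0,0,-0.16,0.3],[0,0,0,0,0,-0.2,0.3],[0,0,0,0,0,-0.22,0.3],[0,0,0,0,0,-0.22,0.3],[0,0,0,0,0,-0.22,0.3]]'; python3 -m creep '[[0,0,0,0.005,0.05,0,0.3],[0,0,0,0.01,0.14,0,0.3],[0,0,0,0.02,0.23,0,0.3],[0,0,0,0.03,0.32,0,0.3],[0,0,0,0.035,0.41,0,0.3],[0,0,0,0.045,0.5,0,0.3],[0,0,0,0.052,0.57,0,0.3],[0,0,0,0.052,0.584,0,0.3]]'; python3 -m creep '[[0,0,0,0,0,0,0.3],[0,0,0,0,0,0,0.3],[0,0,0,0,0,0,0.3],[0,0,0,0,0,0,0.3]]';python3 - <<'E'
from h import *
plan(497,-21.3,70,101)
w=robot.snapshot("wrist");cv2.imwrite("pics/w6.png",cv2.resize(w["color"][130:330,150:430],None,fx=2.8,fy=2.8,interpolation=cv2.INTER_CUBIC))
for z in (58,): p=w2pix(w,[497,-21,z]);print(p,(p-[150,130])*2.8)
t,_=tool();p=w2pix(w,t+[0,0,9]);print("hole top",(p-[150,130])*2.8)
E
```

```text
t: 26.47
tool_pos: [561.0, -245.7, 110.0]
orientation: [-0.0, -0.096, 0.995, 0.0]
force: [0.1, -0.1, -1.9]
width: 0.52
grasp_force: 61.3
t: 27.13
tool_pos: [492.5, -14.0, 108.1]
orientation: [-0.003, -0.1, 0.995, 0.002]
force: [-0.3, 1.2, -1.7]
width: 0.518
grasp_force: 61.4
t: 27.47
tool_pos: [496.5, -23.0, 110.0]
orientation: [-0.0, -0.094, 0.996, -0.0]
force: [0.5, 0.1, -0.6]
width: 0.52
grasp_force: 61.4
t 27.7167 tcp [496.6 -22.2 110.2] sd [0.03 0.44 0.07] yaw 100.86
turn [-0.0003 -0.0001 -0.0016] shift [-0.0015  0.0021  0.1006]
[277.7 232. ] [357.56 285.6 ]
t 28.0167 tcp [496.4 -20.9 110.3] sd [0.03 0.15 0.01] yaw 101.0
hole top [359.8  418.32]
```

View pics/w6.png

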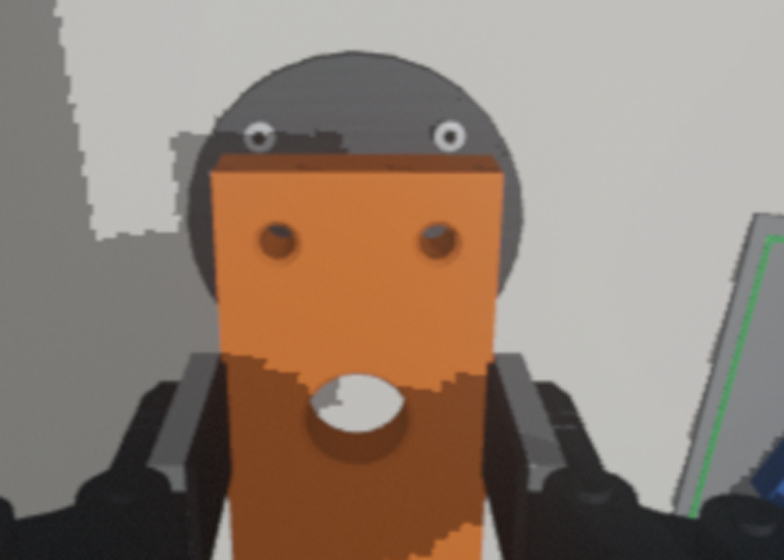

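The held bracket's hole is at crop (357,419), exactly where predicted, so it's over the stud. Lower it in two stages.

```bash
python3 -m creep '[[0,0,0,-0.0015,0,0.03,0.3],[0,0,0,-0.0015,0,0.07,0.3],[0,0,0,-0.0015,0,0.1,0.3],[0,0,0,-0.0015,0,0.11,0.3],[0,0,0,-0.0015,0,0.12,0.3],[0,0,0,-0.0015,0,0.13,0.3],[0,0,0,-0.0015,0,0.14,0.3],[0,0,0,-0.0015,0,0.14,0.3]]';python3 -c "
from h import *
plan(497,-21.3,22.9,101);print(robot.sense()['force'])"
```

```text
t: 28.68
tool_pos: [496.8, -20.6, 54.0]
orientation: [-0.0, -0.096, 0.995, -0.0]
force: [-0.3, -0.3, -1.2]
width: 0.516
grasp_force: 61.4
t 28.9333 tcp [497.2 -20.6  54.6] sd [0.15 0.02 0.16] yaw 101.01
turn [-0.0001  0.0004  0.0001] shift [ 0.001  -0.0015  0.0793]
[ 0.29944278  0.3308716  -1.28110741]
```

```bash
python3 -m creep '[[0,0,0,0,-0.001,0.02,0.3],[0,0,0,0,-0.001,0.04,0.3],[0,0,0,0,-0.001,0.06,0.3],[0,0,0,0,-0.001,0.07,0.3],[0,0,0,0,-0.001,0.076,0.3],[0,0,0,0,-0.001,0.078,0.3],[0,0,0,0,-0.001,0.078,0.3],[0,0,0,0,-0.001,0.078,0.3]]';python3 -c "
from h import *
plan(497,-21.3,22.9,101);print(robot.sense()['force'])"
```

```text
t: 29.6
tool_pos: [497.1, -21.1, 22.9]
orientation: [0.0, -0.096, 0.995, -0.0]
force: [-0.1, 0.5, -2.2]
width: 0.515
grasp_force: 61.4
t 29.85 tcp [497.2 -21.   23. ] sd [0.04 0.02 0.04] yaw 101.01
turn [-0.0001  0.0002  0.0001] shift [ 0.0006 -0.0006  0.0003]
[-0.21886366  0.24531207 -1.96661358]
```

```bash
python3 -m creep '[[0,0,0,0,0,0,0.7],[0,0,0,0,0,0,0.8],[0,0,0,0,0,0,0.8],[0,0,0,0,0,-0.03,0.8],[0,0,0,0,0,-0.08,0.8],[0,0,0,0,0,-0.15,0.8],[0,0,0,0,0,-0.2,0.8],[0,0,0,0,0,-0.22,0.9]]'; python3 -m creep '[[0,0,0.05,-0.02,0.05,0,0.9],[0,0,0.13,-0.05,0.13,0,0.9],[0,0,0.21,-0.08,0.22,0,0.9],[0,0,0.29,-0.11,0.3,0,0.9],[0,0,0.34,-0.14,0.38,0,0.9],[0,0,0.34,-0.158,0.42,0,0.9],[0,0,0.34,-0.158,0.43,0,0.9],[0,0,0.34,-0.158,0.43,0,0.9]]';python3 -m creep '[[0,0,0,0,0,0,0.9],[0,0,0,0,0,0,0.9],[0,0,0,0,0,0,0.9],[0,0,0,0,0,0,0.9]]';python3 - <<'E'
from h import *
plan(526.2,160.1,5.8,71.8)
w=robot.snapshot("wrist");cv2.imwrite("pics/w7.png",w["color"])
E
```

```text
t: 30.52
tool_pos: [499.5, -21.0, 114.3]
orientation: [0.003, -0.096, 0.995, -0.0]
force: [1.0, 0.5, 0.4]
width: 0.894
grasp_force: 0.0
t: 31.18
tool_pos: [525.4, 161.8, 110.4]
orientation: [-0.001, 0.156, 0.988, -0.0]
force: [0.4, -0.6, -0.5]
width: 0.901
grasp_force: 0.0
t: 31.52
tool_pos: [526.2, 157.8, 111.0]
orientation: [-0.0, 0.16, 0.987, -0.0]
force: [-0.2, -0.2, 0.0]
width: 0.903
grasp_force: 0.0
t 31.7667 tcp [526.3 158.9 111.2] sd [0.02 0.47 0.03] yaw 71.71
turn [-0.0001  0.0001 -0.0011] shift [0.0011 0.0027 0.2634]
```

View pics/w7.png

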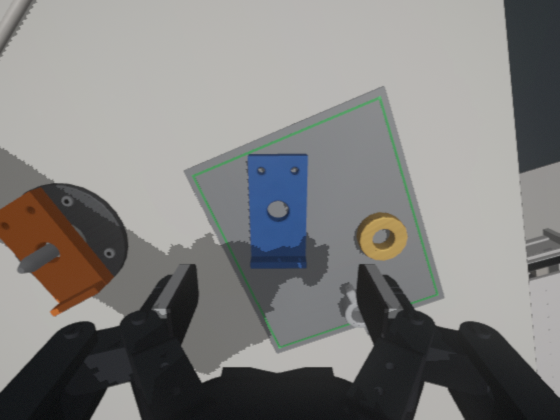

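Orange is seated on the post, and blue (277,210), the spacer (383,237) and the nut (360,315) stand on the mat. Pick up blue.

```bash
python3 -m creep '[[0,0,0,0,0.001,0.06,0.9],[0,0,0,0,0.001,0.13,0.9],[0,0,0,0,0.001,0.19,0.9],[0,0,0,0,0.001,0.24,0.9],[0,0,0,0,0.001,0.261,0.9],[0,0,0,0,0.001,0.263,0.9],[0,0,0,0,0.001,0.263,0.9],[0,0,0,0,0.001,0.263,0.9]]'; python3 -m creep '[[0,0,0,0,0,0,0.3],[0,0,0,0,0,0,0.3],[0,0,0,0,0,0,0.3],[0,0,0,0,0,0,0.3],[0,0,0,0,0,0,0.3],[0,0,0,0,0,0,0.3],[0,0,0,0,0,0,0.3],[0,0,0,0,0,0,0.3]]'; python3 -m creep '[[0,0,0,0,0,-0.02,0.3],[0,0,0,0,0,-0.06,0.3],[0,0,0,0,0,-0.12,0.3],[0,0,0,0,0,-0.18,0.3],[0,0,0,0,0,-0.24,0.3],[0,0,0,0,0,-0.28,0.3],[0,0,0,0,0,-0.29,0.3],[0,0,0,0,0,-0.29,0.3]]';python3 -c "
from h import *
plan(562,-246.4,120,72)"
```

```text
t: 32.48
tool_pos: [527.6, 160.7, 7.1]
orientation: [0.001, 0.158, 0.987, 0.001]
force: [-0.0, 0.0, 0.3]
width: 0.903
grasp_force: 0.0
t: 33.15
tool_pos: [527.7, 160.8, 7.6]
orientation: [0.001, 0.158, 0.987, 0.001]
force: [-1.4, -0.5, 6.1]
width: 0.51
grasp_force: 61.1
t: 33.82
tool_pos: [527.1, 160.6, 123.4]
orientation: [0.001, 0.158, 0.987, 0.001]
force: [-0.3, 0.3, -1.6]
width: 0.513
grasp_force: 61.7
t 34.0667 tcp [525.1 159.9 120.6] sd [0.47 0.18 0.68] yaw 71.8
turn [-0.0011 -0.0013 -0.0024] shift [-0.4049 -0.936   0.0024]
```

```bash
python3 -m creep '[[0,0,0,-0.02,-0.05,0,0.3],[0,0,0,-0.055,-0.13,0,0.3],[0,0,0,-0.09,-0.21,0,0.3],[0,0,0,-0.13,-0.3,0,0.3],[0,0,0,-0.17,-0.39,0,0.3],[0,0,0,-0.205,-0.475,0,0.3],[0,0,0,-0.24,-0.56,0,0.3],[0,0,0,-0.28,-0.65,0,0.3]]';python3 -m creep '[[0,0,0,-0.035,-0.08,0,0.3],[0,0,0,-0.07,-0.16,0,0.3],[0,0,0,-0.1,-0.23,0,0.3],[0,0,0,-0.12,-0.275,0,0.3],[0,0,0,-0.125,-0.286,0,0.3],[0,0,0,-0.125,-0.286,0,0.3],[0,0,0,-0.125,-0.286,0,0.3],[0,0,0,-0.125,-0.286,0,0.3]]'; python3 -m creep '[[0,0,0,0,0,0.05,0.3],[0,0,0,0,0,0.1,0.3],[0,0,0,0,0,0.15,0.3],[0,0,0,0,0,0.17,0.3],[0,0,0,0,0,0.17,0.3],[0,0,0,0,0,0.17,0.3],[0,0,0,0,0,0.17,0.3],[0,0,0,0,0,0.17,0.3]]'; python3 -c "
from h import *
plan(562,-246.4,24.6,72)"
```

```text
t: 34.73
tool_pos: [550.3, -122.7, 120.6]
orientation: [-0.001, 0.158, 0.987, 0.0]
force: [0.7, -0.1, -1.8]
width: 0.511
grasp_force: 61.7
t: 35.4
tool_pos: [563.3, -242.8, 121.0]
orientation: [-0.001, 0.157, 0.988, 0.001]
force: [-0.3, 0.7, -1.7]
width: 0.508
grasp_force: 61.7
t: 36.07
tool_pos: [564.6, -246.3, 55.6]
orientation: [0.002, 0.158, 0.987, -0.0]
force: [-0.4, 0.2, -1.8]
width: 0.518
grasp_force: 61.7
t 36.3167 tcp [ 564.1 -246.4   55.1] sd [0.32 0.05 0.33] yaw 71.79
turn [-0.      0.0014 -0.0025] shift [ 0.005  -0.0017  0.0762]
```

```bash
python3 -m creep '[[0,0,0,0,0,0.02,0.3],[0,0,0,0,0,0.04,0.3],[0,0,0,0,0,0.06,0.3],[0,0,0,0,0,0.07,0.3],[0,0,0,0,0,0.074,0.3],[0,0,0,0,0,0.074,0.3],[0,0,0,0,0,0.074,0.3],[0,0,0,0,0,0.074,0.3]]'; python3 -c "
from h import *
plan(562,-246.4,24.6,72);print(robot.sense()['force'])"
```

```text
t: 36.98
tool_pos: [561.9, -245.4, 24.6]
orientation: [-0.002, 0.158, 0.987, 0.001]
force: [-3.3, 2.1, 7.0]
width: 0.515
grasp_force: 62.7
t 37.2333 tcp [ 561.9 -245.4   24.6] sd [0.02 0.02 0.01] yaw 71.78
turn [ 0.0006 -0.0026 -0.0025] shift [-0.0011 -0.0023  0.0001]
[-4.44679669  2.83339129  6.67688722]
```

```bash
python3 -m creep '[[0,0,0,0,0,0,0.7],[0,0,0,0,0,0,0.8],[0,0,0,0,0,0,0.8],[0,0,0,0,0,-0.03,0.8],[0,0,0,0,0,-0.08,0.8],[0,0,0,0,0,-0.15,0.8],[0,0,0,0,0,-0.22,0.8],[0,0,0,0,0,-0.24,0.9]]'; python3 -m creep '[[0,0,-0.02,0.015,0.05,0,0.9],[0,0,-0.06,0.039,0.13,0,0.9],[0,0,-0.1,0.063,0.21,0,0.9],[0,0,-0.15,0.09,0.3,0,0.9],[0,0,-0.2,0.117,0.39,0,0.9],[0,0,-0.26,0.143,0.475,0,0.9],[0,0,-0.31,0.17,0.56,0,0.9],[0,0,-0.326,0.2,0.65,0,0.9]]'; python3 -c "
from h import *
plan(575.4,234.9,110,99.8)"
```

```text
t: 37.9
tool_pos: [566.6, -247.8, 126.0]
orientation: [0.005, 0.159, 0.987, -0.001]
force: [0.7, -0.8, 0.8]
width: 0.897
grasp_force: 0.0
t: 38.57
tool_pos: [568.5, 26.9, 120.8]
orientation: [0.0, -0.086, 0.996, -0.0]
force: [0.8, -0.3, 0.8]
width: 0.897
grasp_force: 0.0
t 38.8167 tcp [568.4  32.4 120.6] sd [0.09 5.1  0.09] yaw 100.28
turn [0.002  0.0006 0.0056] shift [-0.1075  0.4949  0.0281]
```

```bash
python3 -m creep '[[0,0,0.004,-0.015,0.06,0,0.9],[0,0,0.004,-0.035,0.15,0,0.9],[0,0,0.004,-0.055,0.24,0,0.9],[0,0,0.004,-0.075,0.33,0,0.9],[0,0,0.004,-0.095,0.42,0,0.9],[0,0,0.004,-0.107,0.475,0,0.9],[0,0,0.004,-0.1075,0.49,0,0.9],[0,0,0.004,-0.1075,0.49,0,0.9]]';python3 -m creep '[[0,0,0,0,0,0.03,0.9],[0,0,0,0,0,0.08,0.9],[0,0,0,0,0,0.14,0.9],[0,0,0,0,0,0.18,0.9],[0,0,0,0,0,0.18,0.9],[0,0,0,0,0,0.18,0.9],[0,0,0,0,0,0.18,0.9],[0,0,0,0,0,0.18,0.9]]'; python3 -c "
from h import *
plan(575.4,234.9,6.2,99.8)"
```

```text
t: 39.48
tool_pos: [577.4, 227.6, 120.2]
orientation: [-0.0, -0.083, 0.997, 0.0]
force: [0.2, -1.1, -0.4]
width: 0.899
grasp_force: 0.0
t: 40.15
tool_pos: [579.1, 225.5, 49.8]
orientation: [0.001, -0.082, 0.997, 0.0]
force: [0.4, 0.1, 0.5]
width: 0.898
grasp_force: 0.0
t 40.4 tcp [578.5 226.5  49.6] sd [0.34 0.27 0.25] yaw 99.44
turn [ 0.0003  0.0016 -0.0042] shift [0.0045 0.0219 0.1086]
```

```bash
python3 -m creep '[[0,0,-0.004,0.003,0.021,0.0,0.9],[0,0,-0.004,0.003,0.021,0.03,0.9],[0,0,-0.004,0.003,0.021,0.06,0.9],[0,0,-0.004,0.003,0.021,0.09,0.9],[0,0,-0.004,0.003,0.021,0.105,0.9],[0,0,-0.004,0.003,0.021,0.107,0.9],[0,0,-0.004,0.003,0.021,0.107,0.9],[0,0,-0.004,0.003,0.021,0.107,0.9]]';python3 -c "
from h import *
plan(575.4,234.9,6.2,99.8)"
```

```text
t: 41.07
tool_pos: [575.1, 234.3, 5.3]
orientation: [-0.0, -0.085, 0.996, -0.0]
force: [-0.3, 0.3, -0.2]
width: 0.9
grasp_force: 0.0
t 41.3167 tcp [575.5 234.6   6.1] sd [0.06 0.09 0.16] yaw 99.79
turn [ 0.0002  0.0008 -0.0001] shift [ 0.0002  0.0007 -0.0003]
```

```bash
python3 -m creep '[[0,0,0,0,0,0,0.3],[0,0,0,0,0,0,0.3],[0,0,0,0,0,0,0.3],[0,0,0,0,0,0,0.3],[0,0,0,0,0,0,0.3],[0,0,0,0,0,0,0.3],[0,0,0,0,0,0,0.3],[0,0,0,0,0,0,0.3]]'; python3 -m creep '[[0,0,0,0,0,-0.02,0.3],[0,0,0,0,0,-0.06,0.3],[0,0,0,0,0,-0.12,0.3],[0,0,0,0,0,-0.18,0.3],[0,0,0,0,0,-0.23,0.3],[0,0,0,0,0,-0.25,0.3],[0,0,0,0,0,-0.25,0.3],[0,0,0,0,0,-0.25,0.3]]'; python3 -m creep '[[0,0,0,0.025,-0.05,0,0.3],[0,0,0,0.07,-0.14,0,0.3],[0,0,0,0.115,-0.23,0,0.3],[0,0,0,0.16,-0.32,0,0.3],[0,0,0,0.205,-0.41,0,0.3],[0,0,0,0.25,-0.49,0,0.3],[0,0,0,0.285,-0.56,0,0.3],[0,0,0,0.303,-0.598,0,0.3]]';python3 -m creep '[[0,0,0,0,0,0,0.3],[0,0,0,0,0,0,0.3],[0,0,0,0,0,0.04,0.3],[0,0,0,0,0,0.07,0.3],[0,0,0,0,0,0.07,0.3],[0,0,0,0,0,0.07,0.3],[0,0,0,0,0,0.07,0.3],[0,0,0,0,0,0.07,0.3]]';python3 - <<'E'
from h import *
plan(497,-21,35.4,99.8)
w=robot.snapshot("wrist");cv2.imwrite("pics/w8.png",cv2.resize(w["color"][180:380,140:420],None,fx=2.8,fy=2.8,interpolation=cv2.INTER_CUBIC))
f=lambda q:((w2pix(w,q)-[140,180])*2.8).round()
t,_=tool();print("stud",f([497,-21,58]),"spacer top",f(t+[0,0,11]))
E
```

```text
t: 41.98
tool_pos: [575.3, 234.7, 6.3]
orientation: [0.0, -0.085, 0.996, 0.0]
force: [-1.4, -0.1, 5.0]
width: 0.434
grasp_force: 59.6
t: 42.65
tool_pos: [574.6, 234.4, 105.1]
orientation: [-0.0, -0.086, 0.996, -0.0]
force: [-0.6, -0.5, -0.9]
width: 0.433
grasp_force: 60.1
t: 43.32
tool_pos: [492.1, -27.0, 103.2]
orientation: [-0.003, -0.083, 0.997, -0.001]
force: [0.1, 0.5, -1.4]
width: 0.433
grasp_force: 60.2
t: 43.98
tool_pos: [497.0, -21.0, 78.0]
orientation: [0.001, -0.086, 0.996, 0.0]
force: [0.7, -0.2, -0.8]
width: 0.435
grasp_force: 60.2
t 44.2333 tcp [496.8 -21.5  78.1] sd [0.16 0.22 0.07] yaw 99.83
turn [-0.0001  0.0009  0.0003] shift [-0.0005  0.0013  0.1068]
t 44.5333 tcp [496.3 -21.9  77.7] sd [0.06 0.02 0.08] yaw 99.8
stud [387. 206.] spacer top [383. 281.]
```

View pics/w8.png

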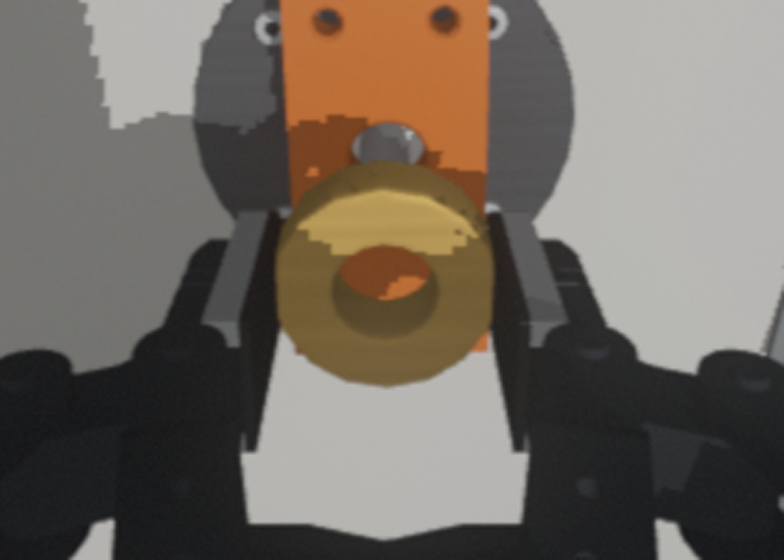

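The spacer's ring centre is at (385,289), about 1.4 mm toward the robot from prediction. I'll compensate with 1.6 mm along −x and lower in stages.

```bash
python3 -m creep '[[0,0,0,-0.004,0.0015,0.0,0.3],[0,0,0,-0.004,0.0015,0.02,0.3],[0,0,0,-0.004,0.0015,0.035,0.3],[0,0,0,-0.004,0.0015,0.05,0.3],[0,0,0,-0.004,0.0015,0.06,0.3],[0,0,0,-0.004,0.0015,0.06,0.3],[0,0,0,-0.004,0.0015,0.06,0.3],[0,0,0,-0.004,0.0015,0.06,0.3]]';python3 -c "
from h import *
plan(498,-21.2,35.3,99.8);print(robot.sense()['force'])"
```

```text
t: 45.2
tool_pos: [497.7, -21.0, 53.4]
orientation: [-0.0, -0.085, 0.996, -0.0]
force: [-0.0, -0.1, -0.9]
width: 0.436
grasp_force: 60.2
t 45.45 tcp [498.  -21.   53.8] sd [0.04 0.02 0.07] yaw 99.8
turn [-0.0001  0.0004  0.    ] shift [ 0.0001 -0.0005  0.0462]
[-0.00462682  0.19347387 -0.44798621]
```

```bash
python3 -m creep '[[0,0,0,0,0,0.01,0.3],[0,0,0,0,0,0.02,0.3],[0,0,0,0,0,0.03,0.3],[0,0,0,0,0,0.04,0.3],[0,0,0,0,0,0.045,0.3],[0,0,0,0,0,0.045,0.3],[0,0,0,0,0,0.045,0.3],[0,0,0,0,0,0.045,0.3]]';python3 -c "
from h import *
plan(498,-21.2,35.3,99.8);print(robot.sense()['force'])"
```

```text
t: 46.12
tool_pos: [497.6, -21.0, 35.3]
orientation: [-0.0, -0.086, 0.996, -0.0]
force: [-0.1, 0.4, -0.6]
width: 0.433
grasp_force: 60.2
t 46.3667 tcp [497.7 -21.   35.4] sd [0.01 0.01 0.05] yaw 99.81
turn [-0.0001  0.      0.0001] shift [-0.0007 -0.0007  0.0002]
[ 0.81047936  0.77790466 -0.81629634]
```

```bash
python3 -m creep '[[0,0,0,0,0,0,0.7],[0,0,0,0,0,0,0.8],[0,0,0,0,0,0,0.8],[0,0,0,0,0,-0.03,0.8],[0,0,0,0,0,-0.08,0.8],[0,0,0,0,0,-0.14,0.8],[0,0,0,0,0,-0.19,0.8],[0,0,0,0,0,-0.2,0.9]]'; python3 -m creep '[[0,0,0,-0.05,0.055,0,0.9],[0,0,0,-0.12,0.13,0,0.9],[0,0,0,-0.18,0.2,0,0.9],[0,0,0,-0.25,0.275,0,0.9],[0,0,0,-0.32,0.35,0,0.9],[0,0,0,-0.38,0.42,0,0.9],[0,0,0,-0.42,0.462,0,0.9],[0,0,0,-0.435,0.4855,0,0.9]]';python3 -m creep '[[0,0,0,0,0,0.02,0.9],[0,0,0,0,0,0.07,0.9],[0,0,0,0,0,0.13,0.9],[0,0,0,0,0,0.16,0.9],[0,0,0,0,0,0.17,0.9],[0,0,0,0,0,0.17,0.9],[0,0,0,0,0,0.17,0.9],[0,0,0,0,0,0.17,0.9]]';python3 -c "
from h import *
plan(636.3,200.1,4.5,99.8)"
```

```text
t: 47.03
tool_pos: [500.6, -21.0, 119.1]
orientation: [0.004, -0.085, 0.996, -0.0]
force: [0.9, 0.6, 0.4]
width: 0.894
grasp_force: 0.0
t: 47.7
tool_pos: [636.8, 205.4, 114.6]
orientation: [0.0, -0.088, 0.996, 0.001]
force: [-0.2, -0.6, -0.3]
width: 0.9
grasp_force: 0.0
t: 48.37
tool_pos: [637.2, 199.8, 49.0]
orientation: [0.001, -0.085, 0.996, 0.0]
force: [-0.1, -0.0, -0.1]
width: 0.899
grasp_force: 0.0
t 48.6167 tcp [637.1 200.3  49. ] sd [0.25 0.1  0.27] yaw 99.8
turn [0.0003 0.0016 0.    ] shift [ 0.0023 -0.0002  0.1112]
```

```bash
python3 -m creep '[[0,0,0,0.001,0,0.03,0.9],[0,0,0,0.001,0,0.06,0.9],[0,0,0,0.001,0,0.09,0.9],[0,0,0,0.001,0,0.107,0.9],[0,0,0,0.001,0,0.11,0.9],[0,0,0,0.001,0,0.11,0.9],[0,0,0,0.001,0,0.11,0.9],[0,0,0,0.001,0,0.11,0.9]]';python3 -c "
from h import *
plan(636.3,200.1,4.5,99.8)"; python3 -m creep '[[0,0,0,0,0,0,0.2],[0,0,0,0,0,0,0.2],[0,0,0,0,0,0,0.2],[0,0,0,0,0,0,0.2],[0,0,0,0,0,0,0.2],[0,0,0,0,0,0,0.2],[0,0,0,0,0,0,0.2],[0,0,0,0,0,0,0.2]]'; python3 -m creep '[[0,0,0,0,0,-0.02,0.2],[0,0,0,0,0,-0.06,0.2],[0,0,0,0,0,-0.12,0.2],[0,0,0,0,0,-0.18,0.2],[0,0,0,0,0,-0.22,0.2],[0,0,0,0,0,-0.24,0.2],[0,0,0,0,0,-0.24,0.2],[0,0,0,0,0,-0.24,0.2]]';python3 -c "
from h import *
plan(497,-21.2,100,99.8)"
```

```text
t: 49.28
tool_pos: [636.3, 200.1, 4.0]
orientation: [0.001, -0.085, 0.996, 0.0]
force: [1.0, 0.4, 0.3]
width: 0.9
grasp_force: 0.0
t 49.5333 tcp [636.3 200.1   4.2] sd [0.12 0.02 0.07] yaw 99.81
turn [0.0001 0.0009 0.0001] shift [-0.     -0.0001 -0.0007]
t: 50.2
tool_pos: [636.0, 200.1, 3.8]
orientation: [0.0, -0.085, 0.996, 0.0]
force: [-0.9, 0.3, 3.0]
width: 0.319
grasp_force: 59.9
t: 50.87
tool_pos: [635.3, 199.9, 99.3]
orientation: [-0.0, -0.085, 0.996, -0.0]
force: [-0.9, 0.3, -1.2]
width: 0.318
grasp_force: 59.6Traceback (most recent call last):
  File "<string>", line 3, in <module>
    plan(497,-21.2,100,99.8)
    ~~~~^^^^^^^^^^^^^^^^^^^^
  File "h.py", line 15, in plan
    p,r=tool(); best=None
        ~~~~^^
  File "h.py", line 23, in tool
    for _ in range(n): robot.snapshot("top"); S.append(robot.sense())
                       ~~~~~~~~~~~~~~^^^^^^^
ValueError: 200 camera calls are used up
```

The camera budget is used up (my averaging spent it), so the rest goes by joint-pose readings, which agree closely with earlier repeats.

```bash
sed -i 's/robot.snapshot("top"); //; s/def tool(n=5)/def tool(n=1)/' h.py; python3 -m creep '[[0,0,0,0.05,-0.055,0,0.2],[0,0,0,0.12,-0.13,0,0.2],[0,0,0,0.18,-0.2,0,0.2],[0,0,0,0.25,-0.275,0,0.2],[0,0,0,0.32,-0.35,0,0.2],[0,0,0,0.38,-0.42,0,0.2],[0,0,0,0.42,-0.462,0,0.2],[0,0,0,0.436,-0.485,0,0.2]]';python3 -m creep '[[0,0,0,0,0,0,0.2],[0,0,0,0,0,0,0.2],[0,0,0,0,0,0,0.2],[0,0,0,0,0,0.02,0.2],[0,0,0,0,0,0.03,0.2],[0,0,0,0,0,0.03,0.2],[0,0,0,0,0,0.03,0.2],[0,0,0,0,0,0.03,0.2]]';python3 -m creep '[[0,0,0,0,0,0,0.2],[0,0,0,0,0,0,0.2],[0,0,0,0,0,0,0.2],[0,0,0,0,0,0,0.2],[0,0,0,0,0,0,0.2],[0,0,0,0,0,0,0.2]]';python3 -c "
from h import *
plan(496.3,-21.2,47.2,99.8)"
```

```text
t: 51.58
tool_pos: [492.1, -25.1, 97.4]
orientation: [-0.003, -0.083, 0.997, -0.001]
force: [0.0, 0.5, -0.5]
width: 0.323
grasp_force: 59.6
t: 52.25
tool_pos: [496.9, -20.5, 87.2]
orientation: [-0.0, -0.086, 0.996, -0.0]
force: [-0.2, 1.2, -0.4]
width: 0.316
grasp_force: 59.6
t: 52.75
tool_pos: [496.9, -21.0, 87.6]
orientation: [0.0, -0.085, 0.996, -0.0]
force: [0.2, -0.2, -1.0]
width: 0.319
grasp_force: 59.6
t 52.75 tcp [496.9 -21.   87.6] sd [0. 0. 0.] yaw 99.8
turn [-0.      0.0002  0.    ] shift [ 0.0017 -0.0003  0.1011]
```

```bash
python3 -m creep '[[0,0,0,0.001,0,0.03,0.2],[0,0,0,0.001,0,0.05,0.2],[0,0,0,0.001,0,0.06,0.2],[0,0,0,0.001,0,0.07,0.2],[0,0,0,0.001,0,0.08,0.2],[0,0,0,0.001,0,0.085,0.2],[0,0,0,0.001,0,0.085,0.2],[0,0,0,0.001,0,0.085,0.2]]';python3 -c "
from h import *
plan(496.5,-21.2,47.3,99.8)"
```

```text
t: 53.42
tool_pos: [496.5, -21.0, 53.5]
orientation: [-0.0, -0.085, 0.996, -0.0]
force: [0.5, -0.5, -0.7]
width: 0.324
grasp_force: 59.6
t 53.4167 tcp [496.5 -21.   53.5] sd [0. 0. 0.] yaw 99.81
turn [-0.0001 -0.      0.0001] shift [ 0.0002 -0.0005  0.0155]
```

```bash
python3 -m creep '[[0,0,0,0,0,0.005,0.2],[0,0,0,0,0,0.01,0.2],[0,0,0,0,0,0.014,0.2],[0,0,0,0,0,0.0165,0.2],[0,0,0,0,0,0.0165,0.2],[0,0,0,0,0,0.0165,0.2],[0,0,0,0,0,0.0165,0.2],[0,0,0,0,0,0.0165,0.2]]'
```

```text
t: 54.08
tool_pos: [496.5, -21.0, 46.9]
orientation: [0.0, -0.086, 0.996, -0.0]
force: [0.6, 0.0, -0.6]
width: 0.317
grasp_force: 59.7
```

```bash
python3 -m creep '[[0,0,0,0,0,0.0025,0.2],[0,0,0,0,0,0.004,0.2],[0,0,0,0,0,0.004,0.2],[0,0,0,0,0,0.004,0.2],[0,0,0,0,0,0.004,0.2]]'
```

```text
t: 54.5
tool_pos: [496.7, -21.0, 46.6]
orientation: [-0.0, -0.085, 0.996, 0.0]
force: [-3.1, -1.1, 9.1]
width: 0.315
grasp_force: 60.8
```

The nut made contact at its seated height. Release and retreat.

```bash
python3 -m creep '[[0,0,0,0,0,0,0.5],[0,0,0,0,0,0,0.7],[0,0,0,0,0,0,0.7],[0,0,0,0,0,0,0.7],[0,0,0,0,0,0,0.7],[0,0,0,0,0,-0.03,0.7],[0,0,0,0,0,-0.1,0.7],[0,0,0,0,0,-0.18,0.7]]';python3 -m creep '[[0,0,0,0,0,-0.1,0.7],[0,0,0,0,0,-0.2,0.7],[0,0,0,0,0,-0.25,0.7],[0,0,0,0,0,-0.25,0.7],[0,0,0,0,0,-0.25,0.7],[0,0,0,0,0,-0.25,0.7],[0,0,0,0,0,-0.25,0.7],[0,0,0,0,0,-0.25,0.7]]'; python3 -c "
from cell import robot
print(robot.hand_in())"
```

```text
t: 55.17
tool_pos: [494.0, -21.1, 116.0]
orientation: [-0.003, -0.086, 0.996, -0.0]
force: [1.1, -0.2, 0.3]
width: 0.695
grasp_force: 0.0
t: 55.83
tool_pos: [495.0, -21.0, 215.2]
orientation: [-0.002, -0.086, 0.996, -0.0]
force: [-0.2, -0.5, 0.7]
width: 0.7
grasp_force: 0.0
the job is handed in; nothing more can be done
None
```

The brackets are swapped, with orange on the stud under the spacer and wing nut and blue on the stand, and I handed the job in at about 56 s; no verdict came back, and after the camera calls ran out I placed the nut by pose and force readings, without a final picture.

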